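# Stop and isolate the bench grinder

### The arm

A 6-joint arm with a two-finger parallel gripper is mounted at the origin on the work surface. World frame = base frame: x ahead of the robot, y to its left, z up, the work surface at z = 0. Lengths are in m, angles in rad, forces in N, time in s.
With the tool pointing down it reaches from about 0.2 to 0.875 m from the base axis. Payload 3.4 kg.
Tool frame: the origin (TCP) lies midway between the tips of the shut fingers; the grasp point (between the pads) lies ctrl.grip_point_offset behind it (ctrl.grip_point_offset is the distance from the TCP to the grasp point, in m); z points along the fingers, y is the line along which they close (so a half turn about z gives the same grasp; the last joint's range is limited). The gripper opens to 94 mm and grips with 3 to 60 N. Pads are 16 mm wide; open, the fingers measure 119 mm over their backs; the gripper's body (75 mm by 177 mm) begins 78 mm behind the grasp point.
Start: joints at [-1.35, 0.276, 1.505, -0, 1.361, -0.121], TCP at [0.193, -0.542, 0.205] pointing down, gripper open.
Joint ranges: [-2.89, 2.89], [-0.75, 2.08], [0.22, 2.7], [-1.18, 4.32], [0.11, 2.71], [-2.7, 2.7]. Speed limits (rad/s): [2.57, 2.57, 3.14, 3.14, 3.14, 3.14].

### API

Orientations are given as a unit quaternion [x, y, z, w].
In Python, from cell import ctrl gives the robot as it stands.
- The arm moves only by the tool jog_arm, never from a script. Its argument "commands" is a list of rows, each an object of numbers: "x", "y", "z": the shift along the tool's x, y, z each as a share of 600 mm, from -1 to 1; "ax", "ay", "az": the turn, a rotation vector about the tool's x, y, z each as a share of 180 degrees, from -1 to 1. A call has 1 to 10 rows; each row is the pose to reach, as a shift and turn from the pose commanded when the call began, along the tool's axes at that moment, turning the shorter way round; what a row does not reach only later rows make up. A row lasts 1/8 s, in which the tool goes at most 62.5 mm and 10.7 degrees, less where a joint would pass 70% of its speed; a pose out of reach is approached as far as the arm can. A call with a number of a shift or a turn outside -1 to 1 is refused whole. A call with a gripper value outside its range is refused whole. "grip" is the finger opening in mm, from 0 to 94, set as the call begins (left out, the last holds). The fingers move at their own pace and stop on an object; "grip_force" is the grip in N (left out, the last holds). Time passes only in rows, so rows that repeat a pose let the fingers close. It gives the time, the measured TCP pose, the force, the opening and the grip force at its end, in the units of the state.
- ctrl.observe(): the state, without advancing time (a new reading comes with each control period).
- ctrl.camera(name): name is "scene" or "top" or "wrist"; returns a dict with "img" (400x640x3 uint8, red, green, blue), "z_map" (400x640 float32, m along the optical axis (not along the pixel's ray), 0 where there is no reading), "fx", "fy", "cx", "cy" (pixels), "dist" ([k1, k2, p1, p2, k3] as OpenCV has them; the pictures are not rectified), "T" (4x4, takes a point from camera to world coordinates). Camera axes: x right, y up, looking along -z (the intrinsics and any distortion apply to the point x, -y, -z); pixel columns grow to the right and rows downward; lengths in m; the calibration is good to about 2 mm. A picture is of the moment at which its call begins.
- ctrl.hand_in(): hands the job in; it is judged then, once.
Trained networks look in the newest picture that a camera, given by its name, has taken for a name from the list of things; names that differ only in an ending like _2 or _b are one class to them, and where a whole thing is asked for, a point or a joint stands for the part that bears it (a point fixed in the world has none). Each returns a list of dicts, best first, with "confidence" (0 to 1); they miss things now and then, are a little off and sometimes report something else, mostly with a low value. They report only what shows in the picture. A call takes as long as a camera call.
- ctrl.recognise(camera, name): "position" ([x, y, z] in m, in world coordinates, good to about 4 mm: the middle of the surface that is visible of it).
The state is a dict: "time": time; "joints": joint angles; "qd": joint speeds; "tau": joint torques, N m; "position": TCP position; "ee_rot": TCP orientation; "ft_force": force on the tool from outside, world axes, zero at the start; "ft_torque": the same for the moment, N m; "grip_width": finger opening in m; "grasp_force": force on a finger pad.
Only numpy, scipy, OpenCV 4.12 (cv2) and the standard library are available. Lean on these libraries where they do the work, as an engineer would, in place of code of your own. Each camera call takes 0.05 s, during which the arm holds its last target. There are 200 camera calls.

### The job

Shut the grinder down at the bench controls: with the fingertips press the wide mushroom-headed stop button lightly all the way down and let it spring back up, without pressing the small start buttons beside it. Then push the long isolator lever, which leans towards the robot, all the way over so that it leans away, without moving the short lamp lever next to it. Do not lean hard on the controls, do not lift or shift anything else on the bench, and finish clear of everything.

Things in the scene. Friction and masses are not known exactly. Their poses are not given: they have to be found in the camera images.
- button_box: Grey steel box fixed to the bench, 100 x 200 x 45 mm (x, y, z), origin at the centre of its underside. Its three push buttons stand in one row along its y axis, 60 mm apart, on its top, pointing up; which place holds the stop button differs from run to run.
- stop_top (a point): Middle of the top of the stop button's cap (it moves down with the cap): a black mushroom head 44 mm across, its top 33 mm above the box's top, on a 36 mm bright steel collar. Much the widest of the three buttons and 11 mm taller than the others.
- stop_base: The stop button's bright steel collar with its cap, fixed on the box; origin in the middle of the collar's underside, on the box's top.
- stop (a joint): Travel of the stop button: 0 up, 0.006 m fully down; springs back. The push begins to move at 1.5 N and it takes 5 N to hold it fully down.
- start_a_top (a point): Middle of the top of one small start button: flat black cap 22 mm across in a 38 mm bright steel collar, top 22 mm above the box's top. Not to be pressed.
- start_a (a joint): Travel of that start button: 0 up, 0.006 m fully down.
- start_b_top (a point): Middle of the top of the other small start button, same as the first. Not to be pressed.
- start_b (a joint): Travel of that start button: 0 up, 0.006 m fully down.
- lever_plate: Aluminium plate fixed to the bench, 110 x 180 x 18 mm (x, y, z), origin at the centre of its underside. It carries the two levers side by side, 100 mm apart along its y axis, which of them is on which side differs. The levers swing about the plate's y axis, from its -x side (the robot's side) over to its +x side (away).
- isolator_base: The long lever's grey block (70 x 50 x 25 mm) with its lever, fixed on the plate; origin in the middle of the block's underside, on the plate's top, axes parallel to the plate's. The lever's pivot lies 22 mm above this origin.
- isolator_tip (a point): Centre of the black ball (26 mm across) at the end of the long isolator lever, 85 mm from its pivot on a 10 mm round steel shaft. Within 12 mm of 100 mm above its block's underside throughout the swing.
- isolator (a joint): Angle of the isolator lever: 0 leans 0.5 rad towards the robot, 0.5 upright, 1.0 fully over (leans 0.5 rad away, at its stop). It stays where it is left; about 1 N at the ball moves it. Starts between 0 and 0.25.
- lamp_tip (a point): Centre of the black ball (26 mm across) at the end of the short lamp lever, 45 mm from its pivot, on an equal block. Not to be moved.
- stone: Loose brown sharpening stone lying flat, 60 x 160 x 25 mm, origin at the centre of its underside. Bystander.
- tin: Loose steel tin standing upright, 60 mm across, 55 mm tall, origin at the centre of its underside. Bystander.
- wrench: Loose steel wrench lying flat along its x axis, about 180 mm long, origin on its underside. Bystander.

How it is judged:
By the outcome, as a careful person would: the job done as asked, in the order asked, and still so for the second after the job is handed in, with the robot touching nothing.
It also fails if it takes over 45 s, if anything falls off the work surface, if the arm or the gripper's body presses on something with over 40 N, if the wrist force passes 120 N, or if a joint passes its speed limit or range.

## Working session

There is one attempt and no reset: what is moved stays moved. The work goes in short steps, Python scripts to look and compute and a tool call to move; the robot and the scene stay as the last step left them, time stands still between calls to the robot, and variables do not carry over. Pictures are saved under pics/ and viewed, at most 10 in all, crops included, and the job is handed in when it is done.

Besides the shell and the picture viewer there is one more tool, called after "Call:" in YAML: its name, and indented under it one key for each argument. jog_arm: Moves the arm, as the interface text tells. Shift numbers are shares of 600 mm and turn numbers shares of 180 degrees, none past 1 either way. Its arguments: {"type":"object","properties":{"commands":{"type":"array","items":{"type":"object","properties":{"x":{"type":"number","minimum":-1,"maximum":1},"y":{"type":"number","minimum":-1,"maximum":1},"z":{"type":"number","minimum":-1,"maximum":1},"ax":{"type":"number","minimum":-1,"maximum":1},"ay":{"type":"number","minimum":-1,"maximum":1},"az":{"type":"number","minimum":-1,"maximum":1}}}},"grip":{"type":"number"},"grip_force":{"type":"number"}},"required":["commands"]}

```bash
mkdir -p pics; cat > h.py <<'E'
from cell import ctrl
import numpy as np, cv2
from scipy.spatial.transform import Rotation as R
def cloud(c):
    K=np.array([[c['fx'],0,c['cx']],[0,c['fy'],c['cy']],[0,0,1]])
    v,u=np.mgrid[:400,:640]
    p=cv2.undistortPoints(np.stack([u,v],-1).reshape(-1,1,2).astype(np.float32),K,np.array(c['dist'])).reshape(400,640,2)
    z=c['z_map']; P=np.stack([p[...,0]*z,-p[...,1]*z,-z],-1)
    T=np.array(c['T']); return P@T[:3,:3].T+T[:3,3]
def save(c,n): cv2.imwrite('pics/'+n+'.png',cv2.cvtColor(c['img'],cv2.COLOR_RGB2BGR))
E
python3 - <<'E'
from h import *
s=ctrl.observe(); print(s['position'],s['ee_rot'],ctrl.grip_point_offset,s['ft_force'])
for cam in ['top','scene']:
    c=ctrl.camera(cam); save(c,cam+'1'); np.save(cam+'.npy',cloud(c))
    for n in ['button_box','stop_top','stop_base','start_a_top','lever_plate','isolator_base','isolator_tip','lamp_tip','stone','tin','wrench']:
        print(cam,n,[(np.round(d['position'],3).tolist(),round(d['confidence'],2)) for d in ctrl.recognise(cam,n)[:3]])
E
```

```text
[ 0.19259711 -0.54118568  0.20464727] [ 9.85433366e-01  1.70059709e-01 -4.44677954e-05 -8.79791514e-04] 0.0188 [ 0.83553706 -0.23904457 -0.1137453 ]
top button_box [([0.535, -0.199, 0.046], 0.6)]
top stop_top [([0.526, -0.146, 0.08], 0.76), ([0.532, 0.246, 0.128], 0.67)]
top stop_base [([0.524, -0.14, 0.078], 0.79)]
top start_a_top [([0.551, -0.263, 0.07], 0.6)]
top lever_plate [([0.542, 0.2, 0.019], 0.55)]
top isolator_base [([0.548, 0.247, 0.04], 0.57), ([0.521, 0.151, 0.088], 0.42)]
top isolator_tip [([0.534, 0.247, 0.127], 0.78), ([0.721, -0.178, 0.028], 0.54)]
top lamp_tip []
top stone [([0.719, -0.181, 0.024], 0.67), ([0.533, 0.253, 0.13], 0.23)]
top tin [([0.507, 0.017, 0.056], 0.92)]
top wrench [([0.704, 0.201, 0.008], 0.78), ([0.546, 0.244, 0.04], 0.49), ([0.506, 0.019, 0.053], 0.43)]
scene button_box [([0.566, -0.193, 0.044], 0.98)]
scene stop_top [([0.53, -0.142, 0.074], 0.53)]
scene stop_base [([0.533, -0.138, 0.077], 0.68)]
scene start_a_top []
scene lever_plate [([0.571, 0.206, 0.024], 0.81)]
scene isolator_base [([0.559, 0.251, 0.044], 0.65), ([0.565, -0.192, 0.044], 0.61)]
scene isolator_tip [([0.543, 0.251, 0.119], 0.64)]
scene lamp_tip [([0.527, 0.154, 0.094], 0.64), ([0.554, -0.258, 0.071], 0.42)]
scene stone [([0.726, -0.179, 0.022], 0.79)]
scene tin [([0.521, 0.02, 0.054], 0.95)]
scene wrench [([0.716, 0.204, 0.007], 0.94)]
```

View pics/top1.png

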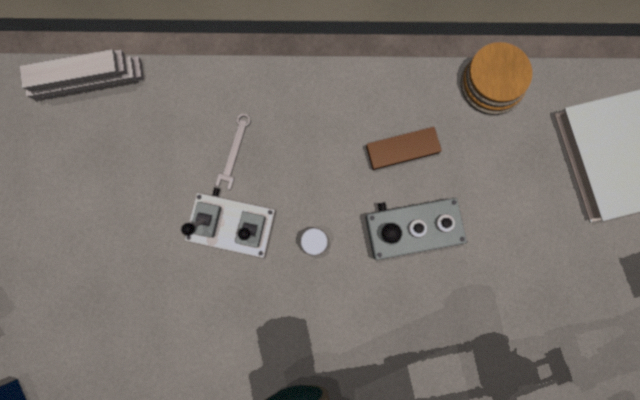

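View pics/scene1.png

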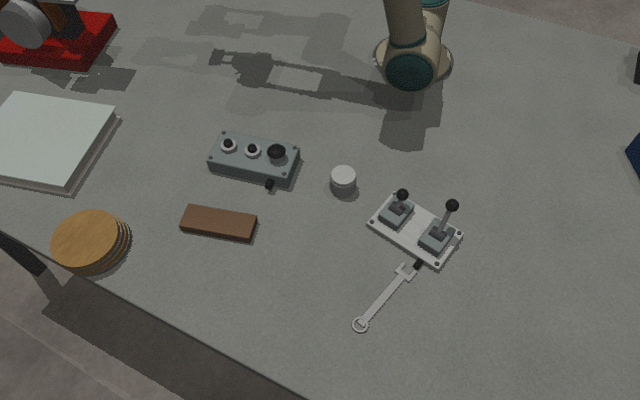

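The top picture shows the stop cap at (391,233) with the start buttons at (418,228) and (446,223). The isolator ball is at (188,229) and the lamp ball at (245,233), and the scene view agrees. Next I refine these with depth.

```bash
python3 - <<'E'
from h import *
s=ctrl.observe(); X0=np.array(s['position']); Rt=R.from_quat(s['ee_rot']); print('tool axes',Rt.as_matrix().round(3).tolist())
from scipy.optimize import least_squares
for cam in ['top','scene']:
    P=np.load(cam+'.npy').reshape(-1,3)
    def near(c,r,z0,z1): return P[(np.hypot(P[:,0]-c[0],P[:,1]-c[1])<r)&(P[:,2]>z0)&(P[:,2]<z1)]
    q=near((.528,-.142),.03,.072,.09); print(cam,'stop',len(q),q.mean(0).round(4),(q[:,:2].min(0)+q[:,:2].max(0))/2,np.percentile(q[:,2],[50,90]))
    for n,c,z0 in [('iso',(.535,.25),.1),('lamp',(.524,.152),.075)]:
        q=near(c,.03,z0,.14)
        f=least_squares(lambda x:np.linalg.norm(q-x,axis=1)-.013,q.mean(0)-[0,0,.008],loss='soft_l1',f_scale=.002); print(n,len(q),f.x.round(4),np.abs(f.fun).mean().round(4))
    for n,c,z0,z1,r in [('box',(.538,-.2),.04,.05,.13),('plate',(.54,.2),.013,.023,.13),('blkA',(.55,.25),.037,.048,.045),('blkB',(.535,.15),.037,.048,.045),('stone',(.72,-.18),.018,.03,.1),('tin',(.51,.02),.045,.06,.05)]:
        q=near(c,r,z0,z1); 
        if len(q)>10: b=cv2.minAreaRect(q[:,:2].astype(np.float32)*1000); print(n,len(q),np.round(b[0],1),np.round(b[1],1),round(b[2],1))
E
```

```text
tool axes [[0.942, 0.335, 0.0], [0.335, -0.942, -0.0], [-0.0, 0.0, -1.0]]
top stop 299 [ 0.525  -0.1454  0.0765] [ 0.52570131 -0.14567436] [0.0766205  0.07927704]
iso 156 [0.5293 0.2554 0.1212] 0.001
lamp 132 [0.5215 0.1551 0.0841] 0.0007
box 3463 [ 536.6 -204.7] [ 99.8 200.2] 10.9
plate 2400 [552.8 199. ] [179.5 129.6] 78.1
blkA 561 [553.6 249.7] [50.3 69.9] 78.4
blkB 543 [533.  152.1] [50.4 69.8] 77.7
stone 1879 [ 719.4 -185.5] [ 60.8 160. ] 15.1
tin 565 [508.3  13.8] [55.5 56.5] 45.0
scene stop 183 [ 0.5285 -0.1412  0.0758] [ 0.52631667 -0.14087544] [0.07577256 0.07848462]
iso 165 [0.5301 0.257  0.1205] 0.0016
lamp 124 [0.5221 0.1562 0.0839] 0.001
box 2197 [ 537.7 -201.7] [101.8 201. ] 10.8
plate 2178 [553.7 200.9] [180.8 131.4] 78.1
blkA 566 [555.1 251.8] [50.3 71.8] 77.6
blkB 503 [534.9 154. ] [50.8 72.4] 79.5
stone 1833 [ 720.6 -182.3] [ 63.2 161.4] 14.1
tin 448 [510.4  17.6] [57.1 53.5] 25.0
```

Call:
jog_arm:
  commands:
    - {"x": 0.745,"y": -0.437}
    - {"x": 0.745,"y": -0.437}
    - {"x": 0.745,"y": -0.437}
    - {"x": 0.745,"y": -0.437}
    - {"x": 0.745,"y": -0.437}
    - {"x": 0.745,"y": -0.437}
    - {"x": 0.745,"y": -0.437}
    - {"x": 0.745,"y": -0.437}
    - {"x": 0.745,"y": -0.437}
    - {"x": 0.745,"y": -0.437}
  grip: 0
  grip_force: 10

```text
invalid input at $.commands[0]: expected keys x, y, z, ax, ay, az
```

Call:
jog_arm:
  commands:
    - {"x": 0.745,"y": -0.437,"z": 0,"ax": 0,"ay": 0,"az": 0}
    - {"x": 0.745,"y": -0.437,"z": 0,"ax": 0,"ay": 0,"az": 0}
    - {"x": 0.745,"y": -0.437,"z": 0,"ax": 0,"ay": 0,"az": 0}
    - {"x": 0.745,"y": -0.437,"z": 0,"ax": 0,"ay": 0,"az": 0}
    - {"x": 0.745,"y": -0.437,"z": 0,"ax": 0,"ay": 0,"az": 0}
    - {"x": 0.745,"y": -0.437,"z": 0,"ax": 0,"ay": 0,"az": 0}
    - {"x": 0.745,"y": -0.437,"z": 0,"ax": 0,"ay": 0,"az": 0}
    - {"x": 0.745,"y": -0.437,"z": 0,"ax": 0,"ay": 0,"az": 0}
    - {"x": 0.745,"y": -0.437,"z": 0,"ax": 0,"ay": 0,"az": 0}
    - {"x": 0.745,"y": -0.437,"z": 0,"ax": 0,"ay": 0,"az": 0}
  grip: 0
  grip_force: 10

```text
time: 2.45
position: [0.5261, -0.1445, 0.2053]
ee_rot: [0.985, 0.171, -0.0, 0.0]
ft_force: [-0.2, -0.8, 0.4]
grip_width: 0.0009
grasp_force: 0.0
```

```bash
python3 - <<'E'
from h import *
c=ctrl.camera('wrist'); save(c,'w1'); P=cloud(c).reshape(-1,3)
q=P[(np.hypot(P[:,0]-.526,P[:,1]+.144)<.032)&(P[:,2]>.066)&(P[:,2]<.09)]
print(len(q),q.mean(0),(q.min(0)+q.max(0))/2,np.percentile(q[:,2],[50,90]))
s=ctrl.observe();print(s['position'],s['ft_force'])
E
```

```text
1118 [ 0.52877419 -0.14505658  0.07567756] [ 0.52711325 -0.14572068  0.0743534 ] [0.07634007 0.07864629]
[ 0.52540861 -0.14549708  0.20527641] [-0.52143832  0.14593514  0.59326491]
```

View pics/w1.png

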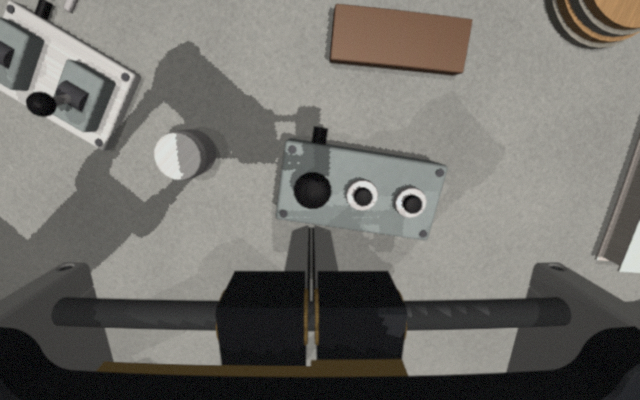

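Call:
jog_arm:
  commands:
    - {"x": 0,"y": 0,"z": 0.09,"ax": 0,"ay": 0,"az": 0}
    - {"x": 0,"y": 0,"z": 0.17,"ax": 0,"ay": 0,"az": 0}
    - {"x": 0,"y": 0,"z": 0.19,"ax": 0,"ay": 0,"az": 0}
    - {"x": 0,"y": 0,"z": 0.19,"ax": 0,"ay": 0,"az": 0}

```text
time: 3.0
position: [0.5256, -0.1462, 0.0917]
ee_rot: [0.986, 0.169, -0.0, 0.0]
ft_force: [0.4, -0.1, -0.2]
grip_width: 0.0002
grasp_force: 0.0
```

The wrist view shows the cap at (312,190), in line with the fingers, whose tips are at (312,230). The start buttons at (362,195) and (411,203) are well off to the side.

Call:
jog_arm:
  commands:
    - {"x": 0,"y": 0,"z": 0.015,"ax": 0,"ay": 0,"az": 0}
    - {"x": 0,"y": 0,"z": 0.025,"ax": 0,"ay": 0,"az": 0}
    - {"x": 0,"y": 0,"z": 0.027,"ax": 0,"ay": 0,"az": 0}
    - {"x": 0,"y": 0,"z": 0.027,"ax": 0,"ay": 0,"az": 0}

```text
time: 3.5
position: [0.5268, -0.1454, 0.076]
ee_rot: [0.985, 0.17, 0.001, 0.001]
ft_force: [-0.2, -1.9, 1.7]
grip_width: 0.0008
grasp_force: 1.3
```

Call:
jog_arm:
  commands:
    - {"x": 0,"y": 0,"z": 0.003,"ax": 0,"ay": 0,"az": 0}
    - {"x": 0,"y": 0,"z": 0.005,"ax": 0,"ay": 0,"az": 0}
    - {"x": 0,"y": 0,"z": 0.005,"ax": 0,"ay": 0,"az": 0}

```text
time: 3.88
position: [0.5268, -0.1454, 0.0727]
ee_rot: [0.985, 0.17, 0.001, 0.001]
ft_force: [2.2, -2.6, 4.9]
grip_width: 0.0005
grasp_force: 2.3
```

Call:
jog_arm:
  commands:
    - {"x": 0,"y": 0,"z": 0.002,"ax": 0,"ay": 0,"az": 0}
    - {"x": 0,"y": 0,"z": 0.002,"ax": 0,"ay": 0,"az": 0}

```text
time: 4.12
position: [0.5268, -0.1454, 0.0722]
ee_rot: [0.985, 0.17, 0.001, 0.001]
ft_force: [1.1, -2.1, 9.9]
grip_width: 0.0008
grasp_force: 4.6
```

Call:
jog_arm:
  commands:
    - {"x": 0,"y": 0,"z": -0.1,"ax": 0,"ay": 0,"az": 0}
    - {"x": 0,"y": 0,"z": -0.2,"ax": 0,"ay": 0,"az": 0}
    - {"x": 0.166,"y": -0.667,"z": -0.213,"ax": 0,"ay": 0,"az": -0.322}
    - {"x": 0.166,"y": -0.667,"z": -0.213,"ax": 0,"ay": 0,"az": -0.322}
    - {"x": 0.166,"y": -0.667,"z": -0.213,"ax": 0,"ay": 0,"az": -0.322}
    - {"x": 0.166,"y": -0.667,"z": -0.213,"ax": 0,"ay": 0,"az": -0.322}
    - {"x": 0.166,"y": -0.667,"z": -0.213,"ax": 0,"ay": 0,"az": -0.322}
    - {"x": 0.166,"y": -0.667,"z": -0.213,"ax": 0,"ay": 0,"az": -0.322}
    - {"x": 0.166,"y": -0.667,"z": -0.213,"ax": 0,"ay": 0,"az": -0.322}
    - {"x": 0.166,"y": -0.667,"z": -0.213,"ax": 0,"ay": 0,"az": -0.322}

```text
time: 5.38
position: [0.4834, 0.2678, 0.1974]
ee_rot: [0.778, 0.628, -0.002, -0.001]
ft_force: [0.1, -0.7, -0.2]
grip_width: 0.0004
grasp_force: 0.0
```

```bash
python3 - <<'E'
from h import *
s=ctrl.observe();print(s['position'],R.from_quat(s['ee_rot']).as_matrix().round(3).tolist(),s['joints'],s['ft_force'])
from scipy.optimize import least_squares
c=ctrl.camera('top');save(c,'t2');P=cloud(c).reshape(-1,3)
q=P[(np.hypot(P[:,0]-.526,P[:,1]+.144)<.032)&(P[:,2]>.066)&(P[:,2]<.09)];print('stop z',len(q),np.percentile(q[:,2],[50,90]))
c=ctrl.camera('wrist');save(c,'w2');P=cloud(c).reshape(-1,3)
q=P[(np.hypot(P[:,0]-.535,P[:,1]-.25)<.035)&(P[:,2]>.105)&(P[:,2]<.14)]
f=least_squares(lambda x:np.linalg.norm(q-x,axis=1)-.013,q.mean(0)-[0,0,.008],loss='soft_l1',f_scale=.002);print(len(q),f.x,np.abs(f.fun).mean())
E
```

```text
[0.48343827 0.26782724 0.1973626 ] [[0.212, 0.977, -0.004], [0.977, -0.212, -0.0], [-0.001, -0.004, -1.0]] [3.79037595e-01 2.49334277e-01 1.56290261e+00 1.40272257e-03
 1.33345645e+00 5.91884532e-01] [ 0.11574634 -0.70739229 -0.1854346 ]
stop z 341 [0.0762609  0.07918883]
615 [0.53033674 0.2557147  0.12147028] 0.0003664844259826809
```

View pics/w2.png

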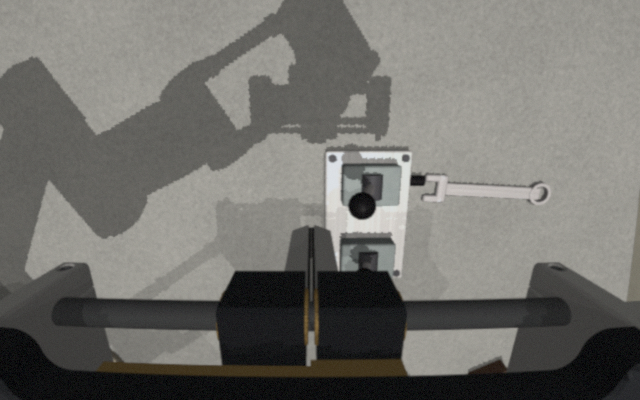

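The wrist view shows the isolator ball at (361,206), ahead of the fingertips at (312,230) and nearly in line with them. The stop button is back up at z 0.079. Next I descend behind the ball, then push.

Call:
jog_arm:
  commands:
    - {"x": -0.003,"y": 0,"z": 0.08,"ax": 0,"ay": 0,"az": 0}
    - {"x": -0.003,"y": 0,"z": 0.145,"ax": 0,"ay": 0,"az": 0}
    - {"x": -0.003,"y": 0,"z": 0.149,"ax": 0,"ay": 0,"az": 0}
    - {"x": -0.003,"y": 0.02,"z": 0.149,"ax": 0,"ay": 0,"az": 0}
    - {"x": -0.003,"y": 0.04,"z": 0.149,"ax": 0,"ay": 0,"az": 0}
    - {"x": -0.003,"y": 0.06,"z": 0.149,"ax": 0,"ay": 0,"az": 0}
    - {"x": -0.003,"y": 0.08,"z": 0.149,"ax": 0,"ay": 0,"az": 0}
    - {"x": -0.003,"y": 0.1,"z": 0.149,"ax": 0,"ay": 0,"az": 0}
    - {"x": -0.003,"y": 0.12,"z": 0.149,"ax": 0,"ay": 0,"az": 0}
    - {"x": -0.003,"y": 0.12,"z": 0.149,"ax": 0,"ay": 0,"az": 0}

```text
time: 6.72
position: [0.5568, 0.2479, 0.1091]
ee_rot: [0.78, 0.626, 0.0, 0.0]
ft_force: [0.5, 0.8, 0.5]
grip_width: -0.0002
grasp_force: 0.0
```

```bash
cat > b.py <<'E'
from h import *
from scipy.optimize import least_squares
s=ctrl.observe();print(s['position'],s['ft_force'])
for cam in ['wrist','scene']:
    P=cloud(ctrl.camera(cam)).reshape(-1,3)
    q=P[(np.hypot(P[:,0]-.585,P[:,1]-.244)<.03)&(P[:,2]>.1)&(P[:,2]<.145)]
    f=least_squares(lambda x:np.linalg.norm(q-x,axis=1)-.013,[.585,.244,.12],loss='soft_l1',f_scale=.002);print(cam,len(q),f.x,np.abs(f.fun).mean())
    a=np.dot(f.x[:2]-[.5545,.2505],[.978,-.208])/.085; print('lean',np.arcsin(a))
E
python3 b.py
```

```text
[0.55680625 0.24788567 0.10911657] [0.49564894 0.78797149 0.50086846]
wrist 1890 [0.57912945 0.24671539 0.12094898] 0.004098700059514909
lean 0.2969914749162625
scene 97 [0.58269594 0.24564543 0.12031905] 0.0007834728409215198
lean 0.34298386238251877
```

Call:
jog_arm:
  commands:
    - {"x": 0,"y": 0.008,"z": 0,"ax": 0,"ay": 0,"az": 0}
    - {"x": 0,"y": 0.016,"z": 0,"ax": 0,"ay": 0,"az": 0}
    - {"x": 0,"y": 0.016,"z": 0,"ax": 0,"ay": 0,"az": 0}

```text
time: 7.2
position: [0.5654, 0.2461, 0.1095]
ee_rot: [0.78, 0.626, 0.0, 0.0]
ft_force: [-0.2, -0.3, -0.1]
grip_width: 0.0005
grasp_force: 0.0
```

Call:
jog_arm:
  commands:
    - {"x": 0,"y": 0.003,"z": 0,"ax": 0,"ay": 0,"az": 0}
    - {"x": 0,"y": 0.003,"z": 0,"ax": 0,"ay": 0,"az": 0}

```text
time: 7.45
position: [0.5668, 0.2458, 0.1094]
ee_rot: [0.78, 0.626, 0.0, 0.0]
ft_force: [-0.5, -0.4, 0.6]
grip_width: 0.0004
grasp_force: 0.2
```

Call:
jog_arm:
  commands:
    - {"x": 0,"y": 0.003,"z": 0,"ax": 0,"ay": 0,"az": 0}
    - {"x": 0,"y": 0.003,"z": 0,"ax": 0,"ay": 0,"az": 0}

```text
time: 7.7
position: [0.5686, 0.2453, 0.1094]
ee_rot: [0.78, 0.626, 0.0, 0.0]
ft_force: [0.0, -0.2, -0.1]
grip_width: 0.0004
grasp_force: 0.2
```

```bash
python3 b.py
```

```text
[0.56862562 0.24534436 0.10944921] [ 0.01842618 -0.15391653 -0.09833001]
wrist 2103 [0.58246966 0.24939144 0.12856103] 0.005118699816763767
lean 0.3305130562968075
scene 90 [0.59266253 0.24381136 0.115744  ] 0.001002653530953734
lean 0.47289010387900665
```

Nearly at the stop, so I push on in 1 mm steps until the force rises.

Call:
jog_arm:
  commands:
    - {"x": 0,"y": 0.002,"z": 0,"ax": 0,"ay": 0,"az": 0}
    - {"x": 0,"y": 0.002,"z": 0,"ax": 0,"ay": 0,"az": 0}

```text
time: 8.05
position: [0.5697, 0.2451, 0.1094]
ee_rot: [0.78, 0.626, -0.0, 0.0]
ft_force: [-0.7, -0.9, -0.8]
grip_width: 0.0004
grasp_force: 0.2
```

Call:
jog_arm:
  commands:
    - {"x": 0,"y": 0.002,"z": 0,"ax": 0,"ay": 0,"az": 0}
    - {"x": 0,"y": 0.002,"z": 0,"ax": 0,"ay": 0,"az": 0}

```text
time: 8.3
position: [0.5702, 0.245, 0.1093]
ee_rot: [0.78, 0.626, -0.001, -0.0]
ft_force: [-2.3, 0.1, 0.9]
grip_width: 0.0004
grasp_force: 1.3
```

Call:
jog_arm:
  commands:
    - {"x": 0,"y": 0.0015,"z": 0,"ax": 0,"ay": 0,"az": 0}
    - {"x": 0,"y": 0.0015,"z": 0,"ax": 0,"ay": 0,"az": 0}

```text
time: 8.55
position: [0.5704, 0.2449, 0.1093]
ee_rot: [0.78, 0.626, -0.001, -0.001]
ft_force: [-5.4, 0.3, 1.4]
grip_width: 0.0002
grasp_force: 2.7
```

The force climbed to 5.4 N with no further movement, so the lever is at its stop. I back off and lift.

Call:
jog_arm:
  commands:
    - {"x": 0,"y": -0.04,"z": 0,"ax": 0,"ay": 0,"az": 0}
    - {"x": 0,"y": -0.12,"z": 0,"ax": 0,"ay": 0,"az": 0}
    - {"x": 0,"y": -0.16,"z": -0.05,"ax": 0,"ay": 0,"az": 0}
    - {"x": 0,"y": -0.2,"z": -0.15,"ax": 0,"ay": 0,"az": 0}
    - {"x": 0,"y": -0.25,"z": -0.23,"ax": 0,"ay": 0,"az": 0}
    - {"x": 0,"y": -0.25,"z": -0.23,"ax": 0,"ay": 0,"az": 0}
    - {"x": 0,"y": -0.25,"z": -0.23,"ax": 0,"ay": 0,"az": 0}

```text
time: 9.43
position: [0.4261, 0.2768, 0.2472]
ee_rot: [0.78, 0.626, 0.001, 0.001]
ft_force: [-0.0, 0.5, -0.3]
grip_width: 0.0006
grasp_force: 0.0
```

```bash
sed -i "s/'wrist','scene'/'top','scene'/" b.py; cat >> b.py <<'E'
    q=P[(np.hypot(P[:,0]-.522,P[:,1]-.155)<.03)&(P[:,2]>.075)&(P[:,2]<.11)]
    f=least_squares(lambda x:np.linalg.norm(q-x,axis=1)-.013,[.522,.155,.084],loss='soft_l1',f_scale=.002);print('lamp',f.x)
save(ctrl.camera('scene'),'end')
E
python3 b.py
```

```text
[0.42613061 0.27678116 0.2471986 ] [-0.00860617  0.48633928 -0.28815545]
top 147 [0.59338367 0.24202339 0.11488523] 0.0007537910503753065
lean 0.4871775035403939
lamp [0.52143711 0.15493757 0.08380705]
scene 153 [0.5940068  0.2434537  0.11489447] 0.0008728702604608659
lean 0.4913349084256122
lamp [0.52217453 0.15615433 0.08364828]
```

View pics/end.png

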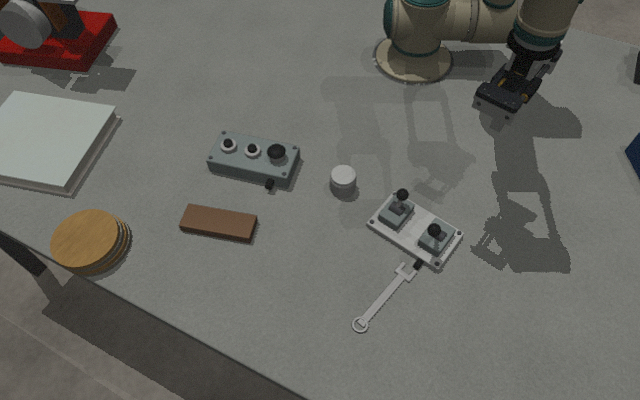

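The end picture shows the isolator ball now at (434,230), leaning away. The lamp ball at (402,195), the stop button at (276,152) and the loose things have not moved, and the arm is clear.

```bash
python3 -c "
from cell import ctrl
print(ctrl.hand_in())"
```

```text
the job is handed in; nothing more can be done
None
```

I pressed the stop button all the way down (about 10 N) and it sprang back up, then pushed the isolator lever over to its stop; the lamp lever and loose items show no movement, the start buttons were not touched, and the job is handed in with the arm clear, no verdict returned.

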